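# Set the crimper's end stop and feel the gap with a taper gauge

## Task

Set the end stop of the small bench crimper and feel its gap: first turn the black dial on top of the stop head until its white line stands at the red mark, then take the orange-handled taper gauge and, keeping it level, slide its blade straight in along the brass trip plate, under the steel stop plate, until it drags snugly between the two plates. Stop there, without forcing it so far that the sprung trip plate is pushed down and trips its switch, and finish still holding the gauge at that depth; leave the dial on its mark and the other things on the bench where they are.

Things in the scene. Friction and masses are not known exactly. Their poses are not given: they have to be found in the camera images.
- dial (a joint): the crimper's black knurled adjusting dial, a round drum 40 mm across and 40 mm tall with an upright axis on an aluminium scale ring 70 mm across and 6 mm thick. Its angle in rad: 0 with its white line at the red mark, growing clockwise seen from above. It starts 0.5 to 1.4 rad short of the mark (negative). Stiff (0.05 N m), stays where it is left, travel -1.8 to 1.0. Turning it up lowers the stop plate by 0.8 mm per rad.
- dial_centre (a point): point on the dial's axis, 21 mm above the scale ring and 19 mm below the dial's flat top (0.263 m above the bench). Does not turn with the dial. Axes those of the crimper: z up, y level from the gauge's side towards the crimper's body, x level across. The red mark lies on the -y side of the ring. Around the dial: a 72 mm wide arm below the ring; the crimper's yoke, no higher than the foot of the dial plus 12 mm, begins 55 mm away on the +y side.
- trip_edge (a point): middle of the upper outer edge of the brass trip plate (a level plate 40 mm wide in x, 66 mm deep in y, 7 mm thick, its top about 0.12 m above the bench). x runs along the edge, y points into the gap, z up. The blade goes in along +y. The first 20 mm of the plate stick out in the open, visible from above; then the stop plate begins over it, 44 mm deep. The dial's axis is 42 mm in from this edge. Nothing blocks the blade's nose within 110 mm of this edge.
- stop_edge (a point): middle of the lower outer edge of the rigid steel stop plate (40 mm wide, 44 deep, 10 thick, on the dial's spindle), 20 mm in from trip_edge; same axes. Open height between the plates with the dial on its mark: 4.4 to 6.8 mm, as the ram was parked, so the depth must be felt. Both faces ground and oiled (friction about 0.3). The dial's arm overhangs this edge by 14 mm, 80 mm higher.
- trip_plate (a joint): how far the sprung trip plate is pushed down, in m: 0 at rest, end of travel 0.005. It starts to yield at about 1.5 N and then takes 5 N more per mm; its switch trips at 0.0025.
- gauge_grip (a point): centre of the taper gauge's orange handle, a bar 70 mm long (x), 16 mm wide (y), 30 mm tall (z), which lies on the bench with this point 15 mm up. x points along the gauge to the nose of its blade, z up. Whole gauge 170 mm long, 0.1 to 0.16 kg.
- gauge_nose (a point): tip of the gauge's steel blade, middle of its underside: 135 mm ahead of gauge_grip along x and 6 mm lower. The blade sticks 100 mm out of the handle, 14 mm wide, with a flat level underside (9 mm above the handle's underside) and a top that slopes 1 in 10: 2 mm thick at the nose, 12 mm at the handle.
- wrench_grip (a point): bystander: a steel wrench 170 mm long lying flat near the gauge; this point is in its handle.
- ferrule_a: bystander: steel hose ferrule (tube) standing upright, 32 mm across, 42 mm tall; origin at its foot.
- ferrule_b: bystander: a second ferrule of the same kind.
- hose_end: bystander: steel and brass hose end fitting lying down, 68 mm long, 31 mm thick.
- die_set: bystander: black die set with a steel top, 80 mm across, 72 mm tall; origin at its foot.
- oil_can: bystander: blue can 60 mm across, 150 mm tall; origin at its foot.
Mind the look-alikes: they are no part of the job. What is shaped like the part that bears gauge_grip but blue, pink or purple is not meant.

How it is judged:
On the way, in this order (a step that is already met when the one before it is completed fails the run):
1. the dial stands with its white line at the red mark (within 0.1 rad) (value of joint dial between -0.1 and 0.1 rad), for 0.3 s.
2. then the gauge's nose is in between the two plates, the dial still on its mark (all of step 1 and y of gauge_nose in the frame of trip_edge above 0.03 m and x of gauge_nose in the frame of trip_edge between -0.012 and 0.012 m), for 0.2 s.
At the end, for the whole second after the job is handed in: Dial within 0.1 rad of its mark; blade level and straight in the gap (nose 38 to 95 mm in from the trip plate's edge), pinched by both plates (over 0.7 N each, under 25 N on the stop plate; trip plate down under 2.5 mm); gauge at rest, held by the fingers (over 2 N), handle over 90 mm up (all of step 2 and y of gauge_nose in the frame of trip_edge between 0.038 and 0.095 m and angle between the x axis of gauge_nose and the y axis of trip_edge, either way round below 0.2 rad and angle between gauge_nose's own z axis and vertical below 0.09 rad and contact force between gauge and stop_plate between 0.7 and 25 N and contact force between gauge and trip_plate above 0.7 N and value of joint trip_plate below 0.0025 m and contact force between the fingers and gauge above 2 N and linear speed of gauge below 0.01 m/s and height (world z) of gauge_grip above 0.09 m); the arm keeps its last pose, push and grip.
It fails at once if a bystander is moved by more than 30 mm (distance of any of wrench_grip, ferrule_a, ferrule_b, hose_end, die_set, oil_can from where it was at the start of the episode above 0.03 m).
It fails at once if the trip plate is pushed down by 2.5 mm, so that its switch trips (value of joint trip_plate above 0.0025 m).
It also fails if it takes over 66 s, if anything falls off the work surface, if the arm or the gripper's body presses on something with over 40 N, if the wrist force passes 120 N, or if a joint passes its speed limit or range.

## Robot

A 6-joint arm with a two-finger parallel gripper is mounted at the origin on the work surface. World frame = base frame: x ahead of the robot, y to its left, z up, the work surface at z = 0. Lengths are in m, angles in rad, forces in N, time in s.
With the tool pointing down it reaches from about 0.3 to 0.85 m from the base axis. Payload 5.4 kg.
Tool frame: the origin (TCP) lies midway between the tips of the shut fingers; the grasp point (between the pads) lies 19 mm behind it (bot.pinch_z is the distance from the TCP to the grasp point, in m); z points along the fingers, y is the line along which they close (so a half turn about z gives the same grasp; the last joint's range is limited). The gripper opens to 85 mm and grips with 20 to 120 N. Pads are 22 mm wide; open, the fingers measure 114 mm over their backs; the gripper's body (76 mm by 85 mm) begins 54 mm behind the grasp point. The pads swing forward as they close: fully open they stand 13 mm farther back than shut.
Start: joints at [1.016, 0.158, 1.597, -0, 1.386, -0.21], TCP at [0.194, 0.541, 0.231] pointing down, gripper open.
Joint ranges: [-2.91, 2.91], [-0.94, 2.29], [0.18, 2.7], [-1.29, 4.43], [0.17, 2.64], [-3, 3]. Speed limits (rad/s): [2.57, 2.57, 3.14, 3.14, 3.14, 3.14].

## Interface

Orientations are given as [roll, pitch, yaw] about the fixed x, y, z axes, in that order (R = Rz(yaw) Ry(pitch) Rx(roll)).
In Python, from station import bot, jaws, telemetry, eyes, spotter gives the robot as it stands. The module is installed in compiled form; this text tells all that it offers. Calls block until the motion is done:
- bot.move_to(position, orientation): joint-space move of the TCP to a pose.
- bot.servo_line(position, frame=None, speed=0.15): straight line of the TCP; frame=None keeps the orientation; speed is the mean speed in m/s.
- bot.move_j(angles): joint-space move.
- jaws.command_gripper(opening, newtons=None): finger opening in m; newtons is the grip in N (None keeps the last); returns when the fingers have stopped.
- bot.pause(seconds).
- bot.ik(position, orientation): joint angles nearest the present ones, or None.
- telemetry.read_state(): the state.
- eyes.snapshot(name): name is "scene" or "top" or "wrist"; returns (picture, depth): 480x640x3 uint8, red, green, blue; 480x640 float32, m along the optical axis (not along the pixel's ray), 0 where there is no reading.
- eyes.camera_model(name): a dict with "fx", "fy", "cx", "cy" (pixels), "R" (3x3) and "t" (3): a world point X has camera coordinates R X + t. Camera axes: x right, y down, z forward; pixel columns grow to the right and rows downward; lengths in m; the calibration is good to about 2 mm. A picture is of the moment at which its call begins: read the wrist's pose just before it. camera_model takes no time and is no camera call; for the wrist camera it gives the pose at the moment of the call.
A pose or a line that the arm cannot do raises bot.Unreachable and nothing moves.
- bot.close_job(): hands the job in; it is judged then, once.
Trained networks look in the newest picture that a camera, given by its name, has taken for a name from the list of things; names that differ only in an ending like _2 or _b are one class to them, and where a whole thing is asked for, a point or a joint stands for the part that bears it (a point fixed in the world has none). Each returns a list of dicts, best first, with "confidence" (0 to 1); they miss things now and then, are a little off and sometimes report something else, mostly with a low value. They report only what shows in the picture. A call takes as long as a camera call. They do not tell look-alikes from the thing itself.
- spotter.search_frame(camera, target): "rect" ([left, top, right, bottom] in pixels, round what is visible of it).
- spotter.mark_of(camera, target): "pixel" ([column, row] in pixels: a listed point, or the origin of a listed thing).
The state is a dict: "time_s": time; "joint_pos": joint angles; "joint_velocities": joint speeds; "joint_torque": joint torques, N m; "eef_pos": TCP position; "orientation": TCP orientation; "ft_force": force on the tool from outside, world axes, zero at the start; "wrist_torque": the same for the moment, N m; "width": finger opening in m; "grip_force": force on a finger pad.
Only numpy, scipy, OpenCV 4.12 (cv2) and the standard library are available. Lean on these libraries where they do the work, as an engineer would, in place of code of your own. Each camera call takes 0.05 s, during which the arm holds its last target. There are 200 camera calls.

## Working session

There is one attempt and no reset: what is moved stays moved. The work goes in short steps, each a Python script; the robot and the scene stay as the last script left them, time stands still between calls to the robot, and variables do not carry over. Pictures are saved under pics/ and viewed, at most 10 in all, crops included, and the job is handed in when it is done.

```bash
mkdir -p pics
cat > h.py <<'E'
import numpy as np, cv2
from station import bot, jaws, telemetry, eyes, spotter
def snap(n,f=None):
    m=eyes.camera_model(n); p,d=eyes.snapshot(n)
    if f: cv2.imwrite('pics/'+f,cv2.cvtColor(p,cv2.COLOR_RGB2BGR))
    np.savez('last_%s.npz'%n,p=p,d=d,**{k:np.array(m[k]) for k in m})
    return p,d,m
def world(m,px,depth):
    c=np.array([(px[0]-m['cx'])/m['fx'],(px[1]-m['cy'])/m['fy'],1])*depth
    return np.array(m['R']).T@(c-np.array(m['t']))
def atz(m,px,z):
    R=np.array(m['R']);o=-R.T@np.array(m['t']);r=R.T@np.array([(px[0]-m['cx'])/m['fx'],(px[1]-m['cy'])/m['fy'],1])
    return o+r*(z-o[2])/r[2]
def dep(d,px):
    u,v=int(round(px[0])),int(round(px[1])); w=d[max(v-1,0):v+2,max(u-1,0):u+2]; w=w[w>0]
    return float(np.median(w)) if w.size else 0
E
python3 - <<'E'
from h import *
for n in ('scene','top'):
    p,d,m=snap(n,n+'0.png')
    for t in ['dial_centre','trip_edge','stop_edge','gauge_grip','gauge_nose','wrench_grip','ferrule_a','hose_end','die_set','oil_can']:
        for r in spotter.mark_of(n,t)[:4]:
            if r['confidence']>.25: print(n,t,np.round(r['pixel']),round(r['confidence'],2),np.round(world(m,r['pixel'],dep(d,r['pixel'])),3))
print(telemetry.read_state())
E
```

```text
scene dial_centre [321. 225.] 0.61 [ 0.614 -0.025  0.28 ]
scene trip_edge [300. 265.] 0.49 [ 0.474 -0.077 -0.001]
scene trip_edge [246. 355.] 0.42 [ 0.782 -0.221  0.014]
scene stop_edge [311. 268.] 0.8 [ 0.611 -0.051  0.131]
scene stop_edge [247. 357.] 0.37 [ 0.782 -0.219  0.005]
scene gauge_grip [121. 283.] 0.97 [ 0.526 -0.58   0.017]
scene gauge_grip [224. 227.] 0.65 [ 0.292 -0.313  0.001]
scene gauge_grip [212. 304.] 0.59 [ 0.622 -0.317  0.021]
scene gauge_grip [257. 289.] 0.34 [ 0.566 -0.199  0.009]
scene gauge_nose [258. 289.] 0.92 [ 0.564 -0.198  0.005]
scene gauge_nose [262. 227.] 0.91 [ 0.309 -0.189  0.01 ]
scene gauge_nose [169. 281.] 0.84 [ 0.51  -0.453 -0.001]
scene wrench_grip [218. 262.] 0.61 [ 0.447 -0.321 -0.001]
scene ferrule_a [281. 344.] 0.72 [ 0.764 -0.133  0.026]
scene ferrule_a [246. 355.] 0.48 [ 0.781 -0.219  0.016]
scene hose_end [145. 330.] 0.58 [ 0.691 -0.482  0.016]
scene die_set [467. 250.] 0.63 [0.466 0.427 0.025]
scene oil_can [482. 285.] 0.76 [0.621 0.415 0.042]
top dial_centre [309. 212.] 0.64 [ 0.593 -0.039  0.283]
top trip_edge [320. 228.] 0.52 [ 0.58
[... 818 characters left out ...]
]
{'time_s': 1.1, 'joint_pos': array([ 1.01589051e+00,  1.58397743e-01,  1.59698720e+00,  1.64321850e-05,
        1.38619558e+00, -2.10094933e-01]), 'joint_velocities': array([ 0.00027287, -0.00022845,  0.00012129, -0.00216537,  0.00022039,
       -0.00122123]), 'joint_torque': array([ 1.87899936e-04, -3.96017253e+01, -3.31702065e+01, -1.97113550e-04,
        6.91853202e-04, -8.87397982e-05]), 'eef_pos': array([0.19436871, 0.54114351, 0.23130683]), 'orientation': array([ 3.14157742e+00, -1.32680997e-05,  2.79677875e+00]), 'ft_force': array([ 0.75271827, -0.1348406 ,  0.02854965]), 'wrist_torque': array([-0.0730434 , -0.04436298, -0.00337701]), 'grip_force': 0.0, 'width': 0.08518395393061527}
```

View pics/scene0.png

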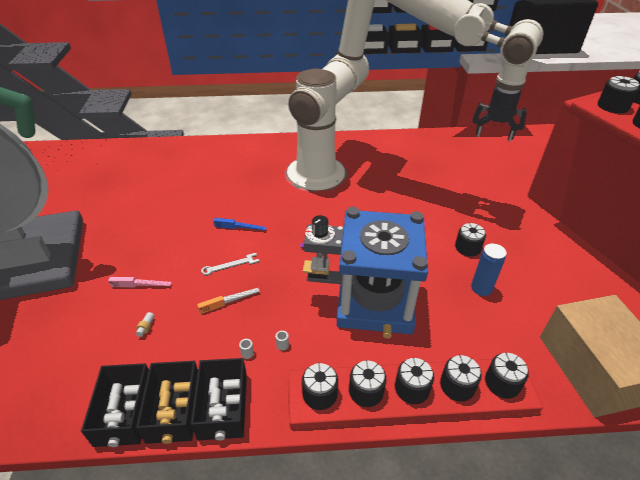

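View pics/top0.png

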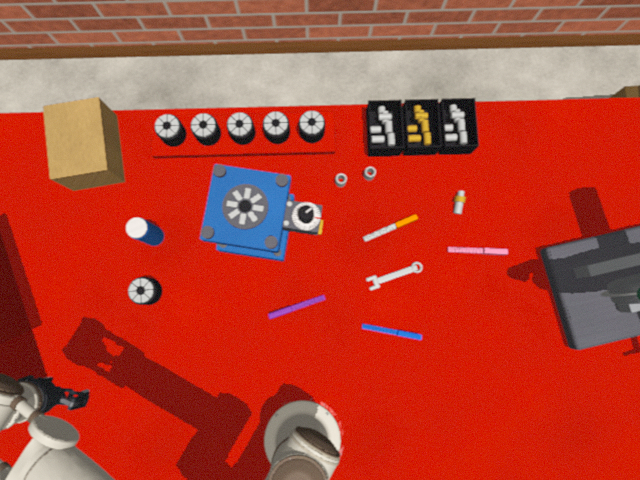

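The orange gauge is at top (403,224) / scene (212,304), with its nose at (363,240) / (258,289). Its look-alikes are blue (392,332), purple (297,307) and pink (478,250) in the top picture. The dial is at top (307,215), and the trip plate shows just right of it at (320,228). Next I'll look from close above with the wrist camera.

Run:
```python
from h import *
s=telemetry.read_state();print(eyes.camera_model('wrist'))
p=s['eef_pos'];o=s['orientation']
bot.servo_line([p[0],p[1],0.42],speed=0.25)
R=np.pi
for yaw in (np.pi/2,-np.pi/2,0,np.pi):
    q=bot.ik([0.595,-0.11,0.45],[R,0,yaw]); print(yaw,None if q is None else np.round(q,2))
```

```text
{'fx': 380.9289523714265, 'fy': 380.9289523714265, 'cx': 315.84632440195264, 'cy': 230.46007416605852, 'R': array([[ 3.37565191e-01,  9.41302126e-01, -2.21912416e-04],
       [ 9.02123635e-01, -3.23447866e-01,  2.85577354e-01],
       [ 2.68742793e-01, -9.66011663e-02, -9.58355636e-01]]), 't': array([-0.57520413, -0.0361677 ,  0.38024578])}
1.5707963267948966 [-0.38  0.2   1.12  0.    1.82 -0.38]
-1.5707963267948966 [-0.38  0.2   1.12 -0.    1.82  2.76]
0 [-0.38  0.2   1.12 -0.    1.82  1.19]
3.141592653589793 [-0.38  0.2   1.12  0.    1.82 -1.95]
```

Run:
```python
from h import *
bot.move_to([0.595,-0.075,0.37],[np.pi,0,-np.pi/2])
p,d,m=snap('wrist','w1.png')
for t in ['dial_centre','trip_edge','stop_edge']:
    for r in spotter.mark_of('wrist',t)[:3]:
        print(t,np.round(r['pixel']),round(r['confidence'],2),np.round(world(m,r['pixel'],dep(d,r['pixel'])),4))
print(spotter.search_frame('wrist','dial')[:2])
```

```text
dial_centre [319. 291.] 0.7 [ 0.5916 -0.036   0.2828]
dial_centre [177.  51.] 0.57 [ 0.7505 -0.2172  0.0423]
trip_edge [328. 194.] 0.97 [ 0.5814 -0.0695  0.1204]
stop_edge [322. 211.] 0.5 [ 0.5876 -0.0506  0.1209]
[{'rect': [286.6, 253.2, 349.8, 325.1], 'confidence': 0.96}]
```

View pics/w1.png

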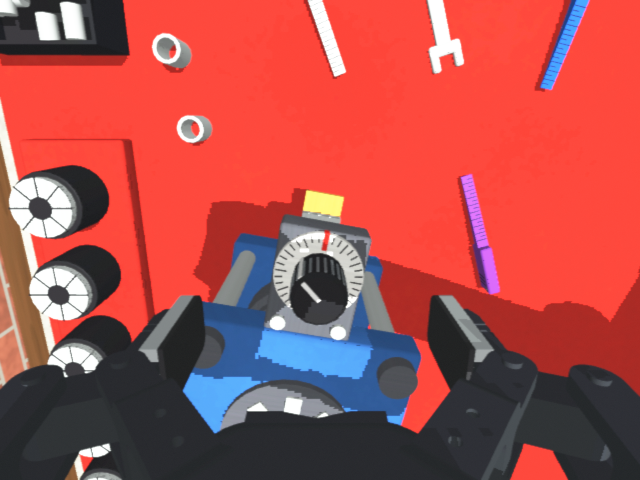

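Picture: dial top at about (319,302) with its white line running to the upper left (302,284). The red mark is at (328,240) and the brass plate at (323,203). I'll measure these exactly.

Run:
```python
from h import *
L=np.load('last_wrist.npz');p=L['p'];d=L['d'];m={k:L[k] for k in('fx','fy','cx','cy','R','t')}
v,u=np.mgrid[:480,:640]
c=np.stack([(u-m['cx'])/m['fx'],(v-m['cy'])/m['fy'],np.ones(u.shape)],-1)*d[...,None]
W=(c-m['t'])@m['R']
win=(u>260)&(u<380)&(v>180)&(v<340)
top=win&(W[...,2]>.276)&(W[...,2]<.29)&(d>0)
print('top n',top.sum(),W[top].mean(0), np.ptp(W[top],0))
(ctr,rad)=cv2.minEnclosingCircle(W[top][:,:2].astype(np.float32));print('circ',ctr,rad)
pi=p.astype(int)
wh=top&(pi.min(-1)>130); q=W[wh];print('white',wh.sum(),q.mean(0)); 
vx=cv2.fitLine(q[:,:2].astype(np.float32),cv2.DIST_L2,0,.01,.01).ravel();print(vx)
ring=win&(abs(W[...,2]-.242)<.006)&(v<330);print('ring',ring.sum(),np.median(W[ring][:,2]),W[ring].min(0),W[ring].max(0))
rm=ring&(pi[...,0]>150)&(pi[...,1]<70)&(pi[...,2]<70);print('red',rm.sum(),W[rm].mean(0))
ye=win&(pi[...,0]>150)&(pi[...,1]>130)&(pi[...,2]<120)
print('yel',ye.sum(),np.median(W[ye],0));
n,l,s,_=cv2.connectedComponentsWithStats(ye.astype(np.uint8));k=1+s[1:,4].argmax();print(s[k])
h=np.argwhere(l==k)[:,::-1]
pts=np.array([atz(m,x,np.median(W[ye][:,2]))[:2] for x in h],np.float32)
r=cv2.minAreaRect(pts);print(r,cv2.boxPoints(r))
im=cv2.resize(p[180:340,240:400,::-1],(640,640),interpolation=cv2.INTER_CUBIC)[:600];cv2.imwrite('pics/w1c.png',im)
```

```text
top n 2594 [ 0.59209332 -0.03092024  0.28205922] [0.04074696 0.04042507 0.00882982]
circ (0.5920118689537048, -0.02870061621069908) 0.020809201523661613
white 162 [ 0.59732617 -0.03460459  0.28225679]
[ 0.8626377  -0.5058223   0.59732616 -0.03460459]
ring 3984 0.24150980255110624 [ 0.5521103  -0.06878335  0.23600035] [0.63838008 0.0210299  0.24799224]
red 49 [ 0.58658575 -0.05738017  0.24192506]
yel 107 [ 0.58504329 -0.06631284  0.11980939]
[303 190  41  27  97]
((0.5859306454658508, -0.05951071158051491), (0.02241656370460987, 0.04095882922410965), 78.65064239501953) [[ 0.563646   -0.06646966]
 [ 0.60380393 -0.07452998]
 [ 0.6082153  -0.05255176]
 [ 0.56805736 -0.04449144]]
```

View pics/w1c.png

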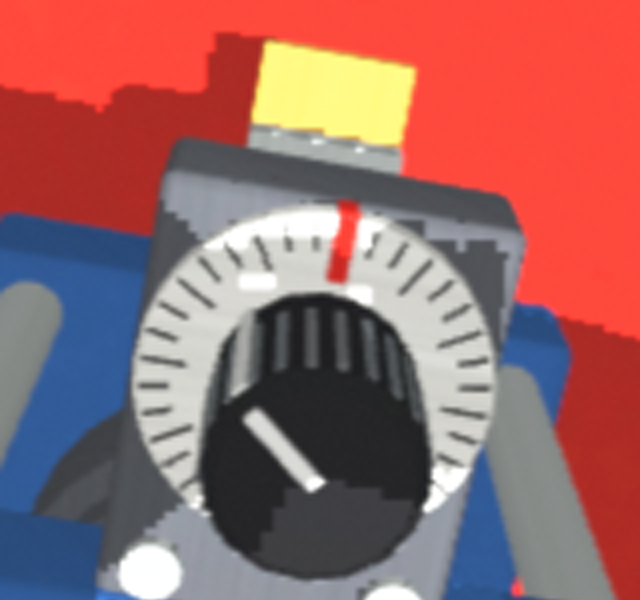

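```bash
cat >> h.py <<'E'
C0=np.array([0.592,-0.029]); YAW=-0.198
def dial_angle(p,m,ctr=C0,zt=0.282):
    H=np.array([np.r_[0,0,0]]);g=np.arange(-20,20.1,.25)/1000
    X,Y=np.meshgrid(ctr[0]+g,ctr[1]+g)
    P=np.stack([X,Y,np.full(X.shape,zt)],-1)@np.array(m['R']).T+np.array(m['t'])
    mu=(P[...,0]/P[...,2]*m['fx']+m['cx']).astype(np.float32);mv=(P[...,1]/P[...,2]*m['fy']+m['cy']).astype(np.float32)
    im=cv2.remap(p,mu,mv,cv2.INTER_LINEAR);r=np.hypot(X-ctr[0],Y-ctr[1])
    w=((im.min(-1)>150)&(r<.018)).astype(np.uint8)
    n,l,s,c=cv2.connectedComponentsWithStats(w)
    if n<2: return None,im
    k=1+s[1:,4].argmax();q=np.stack([X[l==k],Y[l==k]],1).astype(np.float32)
    f=cv2.fitLine(q,cv2.DIST_L2,0,.01,.01).ravel();mid=q.mean(0)-ctr
    v=f[:2]*np.sign(f[:2]@mid); a=np.arctan2(v[1],v[0]); b=np.arctan2(mid[1],mid[0])
    red=YAW-np.pi/2
    wr=lambda x:(x+np.pi)%(2*np.pi)-np.pi
    # clockwise seen from above = decreasing world angle
    return (wr(red-a),wr(red-b),len(q),np.round(mid,4)),im
E
python3 - <<'E'
from h import *
L=np.load('last_wrist.npz');m={k:L[k] for k in('fx','fy','cx','cy','R','t')}
a,im=dial_angle(L['p'],m);print(a)
for px in [(320,301.75),(302.5,283)]: print(atz(m,px,.282))
R=np.pi
for yaw in np.arange(-3.2,3.2,.4):
    q=bot.ik([0.592,-.029,.35],[R,0,yaw]);print(round(yaw,2),None if q is None else round(q[5],2),end='; ')
E
```

```text
(np.float64(-0.8887851619112479), np.float64(-0.9619125775970159), 876, array([ 0.005 , -0.0053]))
[ 0.59079416 -0.02745128  0.282     ]
[ 0.60242727 -0.04113395  0.282     ]
-3.2 -1.77; -2.8 -2.17; -2.4 -2.57; -2.0 -2.97; -1.6 2.92; -1.2 2.52; -0.8 2.12; -0.4 1.72; -0.0 1.32; 0.4 0.92; 0.8 0.52; 1.2 0.12; 1.6 -0.28; 2.0 -0.68; 2.4 -1.08; 2.8 -1.48;
```

Run:
```python
from h import *
c=[0.592,-0.029]; ye=-1.37; y0=ye+0.90
bot.move_to([*c,0.33],[np.pi,0,y0])
bot.servo_line([*c,0.247],speed=0.1)
jaws.command_gripper(0.03,40)
s=telemetry.read_state();print(s['width'],s['grip_force'],s['ft_force'])
p,d,m=snap('wrist','w2a.png');print(dial_angle(p,m)[0])
bot.move_to([*c,0.247],[np.pi,0,ye])
p,d,m=snap('wrist','w2.png');print(dial_angle(p,m)[0])
s=telemetry.read_state();print(s['time_s'],s['eef_pos'],s['orientation'],s['ft_force'])
```

```text
0.038693129930195254 40.8271356113255 [-0.3510766   1.40013731  3.2848734 ]
(np.float64(-0.8818205316310612), np.float64(-0.8717862538275183), 928, array([ 0.0047, -0.0059]))
(np.float64(0.021892574562856648), np.float64(0.08288283079745362), 897, array([-0.0021, -0.0072]))
8.2833 [ 0.59305448 -0.02825023  0.24768798] [-3.13830068e+00  5.72937033e-04 -1.37020182e+00] [3.26695793 3.57456474 2.8874542 ]
```

View pics/w2.png

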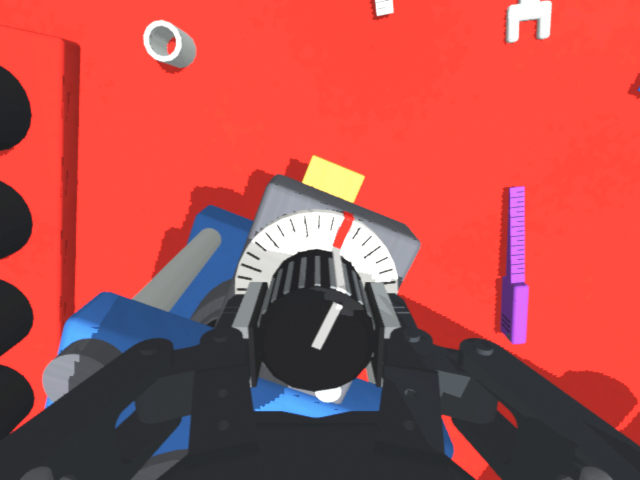

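Line sits at the red mark: it runs (320,345) to (338,255), with the mark at (342,240). I'll release, recheck, and go look at the orange gauge.

Run:
```python
from h import *
jaws.command_gripper(0.085)
bot.servo_line([0.592,-0.029,0.33],speed=0.15)
p,d,m=snap('wrist','w3a.png');print(dial_angle(p,m)[0])
L=np.load('last_top.npz');mt={k:L[k] for k in('fx','fy','cx','cy','R','t')}
bot.move_to([0.60,-0.30,0.25],[np.pi,0,-1.23])
p,d,m=snap('wrist','w3.png')
v,u=np.mgrid[:480,:640]
pi=p.astype(int); hsv=cv2.cvtColor(p,cv2.COLOR_RGB2HSV)
o=((hsv[...,0]>9)&(hsv[...,0]<25)&(hsv[...,1]>130)&(hsv[...,2]>110)).astype(np.uint8)
n,l,s,c=cv2.connectedComponentsWithStats(o);k=1+s[1:,4].argmax();print(s[k],c[k])
for t in ['gauge_grip','gauge_nose','wrench_grip']:
    for r in spotter.mark_of('wrist',t)[:3]: print(t,np.round(r['pixel']),round(r['confidence'],2),np.round(world(m,r['pixel'],dep(d,r['pixel'])),4))
uv=np.argwhere(l==k)[:,::-1]
W=np.array([world(m,x,d[x[1],x[0]]) for x in uv]);W=W[(W[:,2]>.024)&(W[:,2]<.036)]
r=cv2.minAreaRect(W[:,:2].astype(np.float32));print(len(W),W[:,2].mean(),r);print(cv2.boxPoints(r))
print(telemetry.read_state()['time_s'])
```

```text
(np.float64(0.023534203219442773), np.float64(0.06764718041025208), 1069, array([-0.0021, -0.0077]))
[ 24   0  34  53 720] [44.40833333 27.63472222]
gauge_grip [599. 276.] 0.95 [ 0.2892 -0.3156  0.0238]
gauge_grip [308. 166.] 0.83 [ 0.6157 -0.3216  0.0304]
gauge_grip [145. 284.] 0.27 [ 0.7371 -0.1466  0.0241]
gauge_nose [313. 287.] 0.97 [ 0.5664 -0.1976  0.0125]
gauge_nose [442.  71.] 0.94 [ 0.5241 -0.4462  0.0013]
gauge_nose [514. 368.] 0.65 [ 0.5563 -0.3264  0.3118]
wrench_grip [441. 216.] 0.84 [ 0.4672 -0.3174  0.0076]
38 0.03500941825564806 ((0.8565240502357483, -0.3580549359321594), (0.03313380852341652, 0.001563211902976036), 89.20671844482422)
[[ 0.85551316 -0.37460944]
 [ 0.8570762  -0.37463108]
 [ 0.85753495 -0.34150043]
 [ 0.8559719  -0.3414788 ]]
10.8417
```

View pics/w3.png

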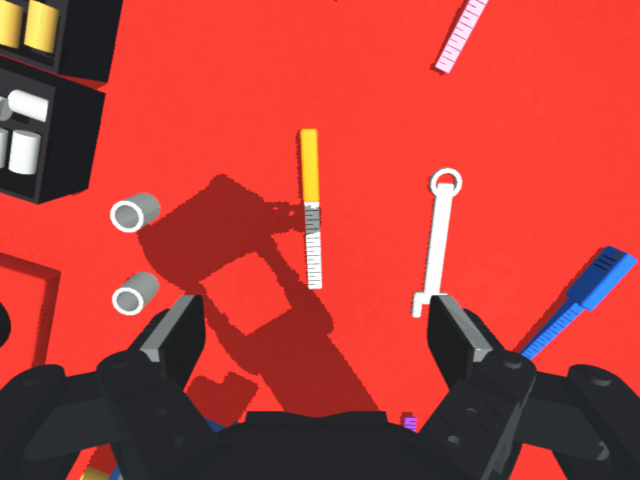

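Orange-handled gauge: handle (310,165), nose (315,287). The wrench at (440,215) is clear of the open fingers. I'll fit the handle and grasp it.

Run:
```python
from h import *
L=np.load('last_wrist.npz');p=L['p'];d=L['d'];m={k:L[k] for k in('fx','fy','cx','cy','R','t')}
hsv=cv2.cvtColor(p,cv2.COLOR_RGB2HSV);v,u=np.mgrid[:480,:640]
o=((hsv[...,0]>9)&(hsv[...,0]<35)&(hsv[...,1]>100)&(u>285)&(u<340)&(v>110)&(v<220))
uv=np.argwhere(o)[:,::-1]
W=np.array([world(m,x,d[x[1],x[0]]) for x in uv]);print(len(W),np.median(W[:,2]));W=W[abs(W[:,2]-np.median(W[:,2]))<.004]
r=cv2.minAreaRect(W[:,:2].astype(np.float32));print(r);g=np.array(r[0])
nose=np.array([0.5664,-0.1976]);b=cv2.boxPoints(r);e=b[1]-b[0] if np.linalg.norm(b[1]-b[0])>np.linalg.norm(b[2]-b[1]) else b[2]-b[1]
e=e/np.linalg.norm(e)*np.sign(e[1]);yaw=np.arctan2(e[1],e[0])
print('yaw',yaw,'to nose',np.arctan2(*(nose-g)[::-1]),np.linalg.norm(nose-g))
assert abs(max(r[1])-.07)<.008 and abs(np.linalg.norm(nose-g)-.135)<.012
yaw=np.arctan2(*(nose-g)[::-1])
T=[np.pi,0,yaw-np.pi]
bot.move_to([*g,0.10],T)
bot.servo_line([*g,0.005],speed=0.1)
jaws.command_gripper(0.0,90)
s=telemetry.read_state();print(s['width'],s['grip_force'],s['ft_force'],s['eef_pos'],s['orientation'])
bot.servo_line([*g,0.10],speed=0.1)
s=telemetry.read_state();print(s['time_s'],s['width'],s['grip_force'],s['ft_force'],s['wrist_torque'])
bot.servo_line([*g,0.20],speed=0.2)
p,d,m=snap('wrist','w4.png')
for t in ['gauge_grip','gauge_nose']:
    for r in spotter.mark_of('wrist',t)[:2]: print(t,np.round(r['pixel']),round(r['confidence'],2),np.round(world(m,r['pixel'],dep(d,r['pixel'])),4))
print(g,yaw)
```

```text
1248 0.030431082021819024
((0.614475667476654, -0.3226418197154999), (0.015803571790456772, 0.06925629824399948), 21.469676971435547)
yaw 1.9455132 to nose 1.9378493509647687 0.13396539284863604
0.01446835321889185 89.33593511581421 [0.21207428 0.05804062 2.46413098] [ 0.61472959 -0.32284122  0.00540539] [-3.14121775e+00 -5.93662172e-04 -1.20377893e+00]
14.3417 0.014444493950911958 88.88085007667542 [-0.12361231  0.09823179 -1.10067519] [-0.01242137 -0.0671159   0.01555478]
gauge_grip [631. 328.] 0.78 [ 0.2893 -0.3172  0.0217]
gauge_grip [317. 314.] 0.73 [ 0.6148 -0.3284  0.2232]
gauge_nose [464. 103.] 0.92 [ 0.5251 -0.4444  0.0009]
[ 0.61447567 -0.32264182] 1.9378493509647687
```

View pics/w4.png

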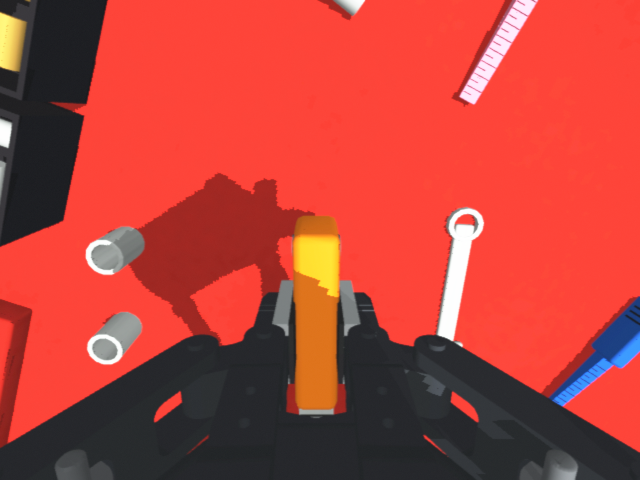

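Gauge is held square, handle at (317,320) and blade below it. Next: turn it into line with the gap, come in above the open part of the brass plate and feel down onto it.

```bash
cat >> h.py <<'E'
E0=np.array([0.5837,-0.0705]);YD=np.array([-np.sin(YAW),np.cos(YAW)]);XD=np.array([np.cos(YAW),np.sin(YAW)])
T=[np.pi,0,YAW+np.pi/2-np.pi]
def tcp(nose_y,z): return [*(E0+YD*(nose_y-0.135)),z]
def F(n=4):
    a=[]
    for _ in range(n): bot.pause(.03); s=telemetry.read_state(); a.append(s['ft_force'])
    f=np.mean(a,0); e=s['eef_pos']
    return np.array([f[:2]@XD,f[:2]@YD,f[2]]),(e[:2]-E0)@YD+.135,(e[:2]-E0)@XD,e[2]
E
python3 - <<'E'
from h import *
bot.move_to(tcp(-0.04,0.19),T)
bot.servo_line(tcp(-0.04,0.124),speed=0.1)
bot.servo_line(tcp(0.012,0.1205),speed=0.05)
bot.pause(.2)
b,*r=F(8);print('base',b,r,telemetry.read_state()['time_s'])
np.save('base.npy',b)
z=0.1205
while z>0.113:
    z-=.0004; bot.servo_line(tcp(0.012,z),speed=0.01); f,*r=F()
    print(round(z,4),np.round(f-b,2),np.round(r,4))
    if (f-b)[2]>0.8: break
s=telemetry.read_state();print(s['time_s'],s['orientation'])
p,d,m=snap('wrist','w5.png')
E
```

```text
base [-0.01807594 -0.30088978 -1.54873717] [np.float64(0.01197641721445844), np.float64(-2.9922897145364033e-05), np.float64(0.12049604353787163)] 18.2417
0.1201 [-0.27  0.06 -0.19] [ 0.012  -0.      0.1201]
0.1197 [0.1  0.28 0.49] [0.012  0.     0.1197]
0.1193 [0.   0.13 0.48] [ 0.012  -0.      0.1193]
0.1189 [0.   0.19 0.29] [ 0.012  -0.      0.1189]
0.1185 [ 0.09  0.76 -0.59] [0.012  0.     0.1185]
0.1181 [0.38 0.45 0.17] [ 0.012  -0.      0.1181]
0.1177 [-0.05 -0.05 -0.25] [ 0.012  -0.      0.1177]
0.1173 [-0.17  0.14  0.46] [0.012  0.     0.1173]
0.1169 [-0.13  0.74  0.33] [0.012  0.     0.1169]
0.1165 [-0.09  0.08  1.37] [1.200e-02 1.000e-04 1.166e-01]
22.075 [-3.14138381e+00 -2.10863514e-05 -1.76885935e+00]
```

View pics/w5.png

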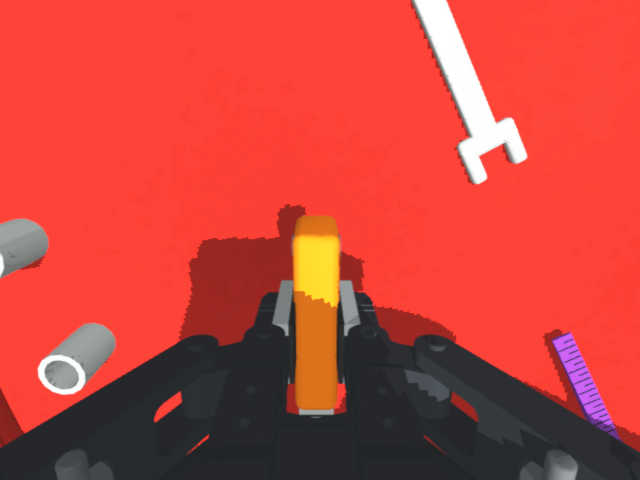

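Run:
```python
from h import *
b=np.load('base.npy');z=0.1162
bot.servo_line(tcp(0.012,z),speed=0.01);f,*r=F(8);print(np.round(f-b,2),np.round(r,4))
for y in np.r_[np.arange(.018,.0421,.004),np.arange(.0435,.08,.0015)]:
    bot.servo_line(tcp(y,z),speed=0.02); f,*r=F(5); f=f-b
    print(round(y,4),np.round(f,2),np.round(r,4))
    if f[1]<-3.0 or f[2]<-2 or f[2]>6: break
print(telemetry.read_state()['time_s'],telemetry.read_state()['wrist_torque'])
```

```text
[ 0.2  -0.21  1.74] [1.200e-02 1.000e-04 1.163e-01]
0.018 [0.02 0.61 2.13] [ 0.0182 -0.      0.1162]
0.022 [-0.27  1.08  2.22] [0.0222 0.     0.1162]
0.026 [-0.09  0.82  1.88] [ 2.630e-02 -1.000e-04  1.161e-01]
0.03 [0.12 0.87 2.16] [ 0.0302 -0.      0.1162]
0.034 [0.43 1.32 2.33] [ 0.0343 -0.      0.1162]
0.038 [0.64 1.2  2.43] [ 0.0382 -0.      0.1162]
0.042 [0.14 0.88 2.82] [0.0422 0.     0.1162]
0.0435 [-0.21  0.07  2.56] [0.0435 0.     0.1162]
0.045 [ 0.24 -0.16  2.55] [ 0.0451 -0.      0.1162]
0.0465 [ 0.21 -0.29  2.68] [0.0466 0.     0.1162]
0.048 [ 0.18 -0.14  2.8 ] [0.0481 0.     0.1162]
0.0495 [ 0.37 -0.22  2.79] [0.0496 0.     0.1162]
0.051 [ 0.08 -0.33  2.63] [0.0511 0.     0.1162]
0.0525 [ 0.05 -0.13  2.91] [0.0526 0.     0.1162]
0.054 [ 0.12 -0.16  2.5 ] [ 0.0541 -0.      0.1162]
0.0555 [0.3  0.02 2.88] [0.0556 0.     0.1162]
0.057 [ 0.06 -1.08  2.36] [0.057  0.     0.1162]
0.0585 [ 0.62 -1.59  2.48] [ 0.0585 -0.      0.1161]
0.06 [ 0.34 -2.21  1.57] [ 5.990e-02 -1.000e-04  1.161e-01]
0.0615 [ 0.55 -2.88  1.14] [ 6.140e-02 -1.000e-04  1.161e-01]
0.063 [-0.3  -3.94  0.25] [ 6.290e-02 -1.000e-04  1.161e-01]
32.1917 [-0.75394113  0.14800312 -0.01873706]
```

The wedge is clearly pinched: first touch at 56.5 mm, now 63 mm, with estimated normal forces of about 5 N on each plate and the trip plate down about 0.8 mm. I'll check it's steady, then hand in.

Run:
```python
from h import *
b=np.load('base.npy');bot.pause(.5);f,*r=F(10);s=telemetry.read_state()
print(np.round(f-b,2),np.round(r,4),s['grip_force'],s['width'],s['orientation'])
if (f-b)[1]<-2.3: print(bot.close_job())
```

```text
[ 0.16 -4.7  -0.65] [ 6.290e-02 -1.000e-04  1.161e-01] 88.7322986125946 0.014406298901992486 [ 3.14142268e+00 -1.08681796e-04 -1.76878938e+00]
the job is handed in; nothing more can be done
None
```

The job is handed in: the dial is on its red mark (about 0.02 rad by camera), and the gauge is held level with its nose 63 mm in, pinched between the plates at an estimated 5–7 N each, with the trip plate down about 1 mm (switch trips at 2.5 mm); no verdict came back.

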